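# Set the spring dividers to the slide gauge and hold them for the nut

### The job

Pick the spring dividers up off the bench, carry them to the slide gauge and squeeze their two legs against the bow spring until each point stands right over the inner edge of its own jaw, hovering a few millimetres above the jaws near their ends without pressing on the gauge. Hold that gap steady for two seconds and finish still holding the squeezed dividers there in the gripper, clear of the bench, so that I can run the nut up the screw. Leave the gauge as it is and the other tools where they lie.

Things in the scene. Friction and masses are not known exactly. Their poses are not given: they have to be found in the camera images.
- dividers: spring dividers, plain steel, loose, lying flat: 216 mm long, 10 mm high, about 120 g. Two legs on a pivot at a round bow spring (35 mm across) end in sharp points; a thin screw with a 10 mm brass nut crosses the legs 36 mm from the pivot. Origin 5 mm under point divider_grip, same axes
- divider_grip (a point): middle of the dividers between the legs' grip flats, 5 mm above the underside. x: along the middle line from bow to points, y: to the left leg, z: up. Pivot at x = -72 mm, back end -125 mm, points about +90 to +93 mm, balance point -7 mm. The legs' outsides from x = -16 to +60 mm are flats to grip, closing along y; 53 mm over them (at x = 0) at rest; parallel at a tip gap of 32 mm
- leg_l (a joint): squeeze angle of a leg, rad: 0 at rest (sprung open against the nut), 0.19 with the points together; both legs turn alike. Tip gap = 330 mm x sin(0.195 - value), 64 mm at rest. Width over the grip flats at x = 0 is about 25 mm + 0.435 x tip gap. The spring pushes each leg outward at the flats: 7 N at rest, 13 N at a tip gap of 22 mm
- point_l (a point): sharp tip of the left leg (on the +y side of point divider_grip), at the tool's mid height; its axes turn with the leg
- point_r (a point): sharp tip of the right leg (-y side of point divider_grip), at the tool's mid height; its axes turn with the leg
- gauge: slide gauge: a steel slide calliper lying flat and loose, 340 g, with a 150 mm beam and two flat jaws 8 mm thick that reach from the beam towards the robot. x along the jaws from their ends to the beam, y along the beam from the fixed to the sliding jaw, z up. Origin on the bench, 75 mm short of point edge_fixed in x and 16 mm beyond it in y
- edge_fixed (a point): on the fixed jaw's straight inner edge, at the top face (8 mm above the bench), 10 mm from the jaw's end; axes as the gauge. The jaw is 7 mm wide at its end; the beam begins at x = +35 mm and nothing of the gauge lies at x under -11 mm
- edge_slide (a point): the matching point on the sliding jaw's inner edge, top face, 10 mm from its end; axes as the gauge. A brass locking screw 23 mm high stands on the slider at x = +44 mm, y = +22 mm from here
- slide_jaw (a joint): opening of the gauge between the jaws' inner edges, m (0.024 to 0.040); the slider is held by 4 N of friction; leave it alone
- table: the bench: wooden top at z = 0, fixed
- punch_a: a chasing punch, a square steel bar 9 mm thick and 110 mm long, lying on the bench between the dividers and the gauge; leave it alone
- punch_b: a chasing punch 8 mm thick and 120 mm long, lying at the back of the bench; leave it alone
- punch_c: a chasing punch 10 mm thick and 105 mm long, lying to the left; leave it alone
- hammer: a chasing hammer, 220 mm long with a 68 mm head, lying at the back; leave it alone
- rosette: a small embossed copper rosette, 40 mm across and 10 mm high, lying between the dividers and the gauge; leave it alone
- wax: a block of beeswax, 55 x 36 x 20 mm, to the right; leave it alone
- wire_brush: a brass wire brush, 180 mm long and 20 mm high, at the back; leave it alone

How it is judged:
By the outcome, as a careful person would: the job done as asked, in the order asked, and still so for the second after the job is handed in, while the arm keeps its last pose, push and grip.
It also fails if it takes over 51 s, if anything falls off the work surface, if the arm or the gripper's body presses on something with over 40 N, if the wrist force passes 120 N, or if a joint passes its speed limit or range.

### The arm

A 6-joint arm with a two-finger parallel gripper is mounted at the origin on the work surface. World frame = base frame: x ahead of the robot, y to its left, z up, the work surface at z = 0. Lengths are in m, angles in degrees, forces in N, time in s.
With the tool pointing down it reaches from about 0.15 to 0.775 m from the base axis. Payload 6.1 kg.
Tool frame: the origin (TCP) lies midway between the tips of the shut fingers; the grasp point (between the pads) lies 19 mm behind it; z points along the fingers, y is the line along which they close (so a half turn about z gives the same grasp; the last joint's range is limited). The gripper opens to 85 mm and grips with 20 to 120 N. Pads are 22 mm wide; open, the fingers measure 114 mm over their backs; the gripper's body (76 mm by 85 mm) begins 54 mm behind the grasp point. The pads swing forward as they close: fully open they stand 13 mm farther back than shut.
Start: joints at [-63.77, 7.208, -2.269, 80.523, 0, 90], TCP at [0.232, -0.471, 0.231] pointing down, gripper open.
Joint ranges: [-155.77, 155.77], [-54.66, 111.73], [-72.52, 77.12], [-102.08, 115.82], [-83.92, 84.16], [-180, 180]. Speed limits (degrees/s): [136.94, 136.94, 172.46, 180, 180, 180].

### API

Orientations are given as a 3x3 rotation matrix whose columns are the frame's x, y, z axes.
In Python, from cell import state, snapshot, close_job, spot_in gives the robot as it stands.
- The arm moves only by the shell command python3 -m crank 'ROWS' [OPENING] [FORCE]. ROWS is JSON, a list of rows, each a list of 6 numbers: the shift along the tool's x, y, z scaled (see below), then the turn, a rotation vector about the tool's x, y, z scaled (see below). In form: [[x, y, z, wx, wy, wz], ...]. A call has 1 to 12 rows; each row shifts and turns the commanded pose from where the row before left it, along the tool's axes as they then stand; what a row does not reach is not made up. The controller multiplies each number of a shift by 0.03 m and each number of a turn by 0.08 rad. A row lasts 1/10 s, in which the tool goes at most 50 mm and 8.59 degrees, less where a joint would pass 70% of its speed; a pose out of reach is approached as far as the arm can. A call with a number of a shift or a turn outside -1 to 1 is refused whole. A call with a gripper value outside its range is refused whole. OPENING is the closure, from -1 (fully open) to 1 (shut), so that 0 is half open, set as the call begins (- or left out, the last holds). The fingers move at their own pace and stop on an object; FORCE is the grip in N (left out, the last holds). Time passes only in rows, so rows that do not move let the fingers close. It gives the time, the measured TCP pose, the force, the opening and the grip force at its end, in the units of the state.
- state(): the state, without advancing time (a new reading comes with each control period).
- snapshot(name): name is "scene" or "side" or "wrist"; returns a dict with "img" (400x640x3 uint8, red, green, blue), "vertical_fov" (degrees; the focal length in pixels is half the picture's height over the tangent of half this angle, whatever the lens; pixels are square), "cx", "cy" (the principal point, pixels), "dist" ([k1, k2, p1, p2, k3] as OpenCV has them; the pictures are not rectified), "xyz" and "orientation" of the camera in the world. Camera axes: x right, y down, z forward; pixel columns grow to the right and rows downward; lengths in m; the calibration is good to about 2 mm. A picture is of the moment at which its call begins. There is no depth.
- close_job(): hands the job in; it is judged then, once.
Trained networks look in a picture, given as the dict that the camera call returned (one of the last four; its "shot" number tells which), for a name from the list of things; names that differ only in an ending like _2 or _b are one class to them, and where a whole thing is asked for, a point or a joint stands for the part that bears it (a point fixed in the world has none). Each returns a list of dicts, best first, with "confidence" (0 to 1); they miss things now and then, are a little off and sometimes report something else, mostly with a low value. They report only what shows in the picture. A call takes as long as a camera call.
- spot_in(name, picture): "xy" ([column, row] in pixels, amid what is visible of it).
The state is a dict: "time_s": time; "joint_pos": joint angles; "dq": joint speeds; "joint_efforts": joint torques, N m; "position": TCP position; "orientation": TCP orientation; "ft_force": force on the tool from outside, world axes, zero at the start; "ft_torque": the same for the moment, N m; "width": finger opening in m; "gripper_force": force on a finger pad.
Only numpy, scipy, OpenCV 4.12 (cv2) and the standard library are available. Lean on these libraries where they do the work, as an engineer would, in place of code of your own. Each camera call takes 0.05 s, during which the arm holds its last target. There are 200 camera calls.

## Working session

There is one attempt and no reset: what is moved stays moved. The work goes in short steps, Python scripts to look and compute and a shell command to move; the robot and the scene stay as the last step left them, time stands still between calls to the robot, and variables do not carry over. Pictures are saved under pics/ and viewed, at most 10 in all, crops included, and the job is handed in when it is done.

```bash
mkdir -p pics; ls; cat > h.py <<'E'
import numpy as np, cv2
from cell import state, snapshot, close_job, spot_in
def K(s):
    f=200/np.tan(np.radians(s["vertical_fov"])/2)
    return np.array([[f,0,s["cx"]],[0,f,s["cy"]],[0,0,1]])
def world(s,px,z):
    n=cv2.undistortPoints(np.array(px,float).reshape(-1,1,2),K(s),np.array(s["dist"],float)).reshape(-1,2)
    d=np.c_[n,np.ones(len(n))]@np.array(s["orientation"]).T
    c=np.array(s["xyz"]); return c+d*((z-c[2])/d[:,2])[:,None]
def pix(s,P):
    R=np.array(s["orientation"]).T; t=-R@np.array(s["xyz"])
    return cv2.projectPoints(np.array(P,float).reshape(-1,3),cv2.Rodrigues(R)[0],t,K(s),np.array(s["dist"],float))[0].reshape(-1,2)
def save(s,name): cv2.imwrite(name,s["img"][:,:,::-1])
E
python3 - <<'E'
from h import *
print(state())
for n in ["scene","side","wrist"]:
    s=snapshot(n); save(s,f"pics/{n}0.png"); print(n,s["xyz"],np.round(s["orientation"],3).tolist(),s["vertical_fov"])
    for o,z in [("dividers",.005),("divider_grip",.005),("point_l",.005),("point_r",.005),("gauge",.004),("edge_fixed",.008),("edge_slide",.008),("punch_a",.009),("rosette",.01)]:
        for r in spot_in(o,s)[:2]: print(o,np.round(r["xy"],1),round(r["confidence"],2),np.round(world(s,r["xy"],z)[0],4))
a=np.vstack([cv2.imread("pics/scene0.png")]); 
E
```

```text
pics
{'time_s': 0.0, 'joint_pos': array([-6.37714316e+01,  7.24241907e+00, -2.32548797e+00,  8.05252948e+01,
        5.81794614e-04,  9.00020171e+01]), 'dq': array([-0.00540628, -0.07800888, -0.01736733, -0.04122488,  0.05673849,
        0.02470704]), 'joint_efforts': array([-1.27658634e-03, -4.35917473e+01,  3.52921343e+01,  1.73046364e-02,
       -4.62900732e-05,  1.40169271e-05]), 'position': array([ 0.23184647, -0.47057501,  0.23052529]), 'orientation': array([[ 8.97053683e-01,  4.41921017e-01, -7.09806594e-04],
       [ 4.41921587e-01, -8.97052489e-01,  1.46367948e-03],
       [ 1.00969520e-05, -1.62667792e-03, -9.99998677e-01]]), 'ft_force': array([-0.49296708,  0.63889117,  0.08561022]), 'ft_torque': array([-0.00083965, -0.0136963 , -0.03154709]), 'gripper_force': 0.0, 'width': 0.0853776401893906}
scene [1.29294131 0.37952542 1.02732296] [[-0.475, 0.687, -0.55], [0.88, 0.365, -0.304], [-0.008, -0.628, -0.778]] 44.12023555384522
dividers [422.9 212.2] 0.79 [0.4583 0.2437 0.005 ]
divider_grip [424. 209.] 0.81 [0.4468 0.2425 0.005 ]
point_l [409.  214.7] 0.68 [0.4833 0.2144 0.005
[... 774 characters left out ...]
l [287.7 168.5] 0.68 [0.4801 0.2203 0.005 ]
point_l [296.4 158.7] 0.66 [0.5117 0.2708 0.005 ]
point_r [287.7 168.5] 0.68 [0.4801 0.2203 0.005 ]
point_r [296.4 158.7] 0.66 [0.5117 0.2708 0.005 ]
gauge [345.1 262.2] 0.67 [ 0.5888 -0.1832  0.004 ]
edge_fixed [341.9 258.5] 0.79 [ 0.5824 -0.174   0.008 ]
edge_slide [341.8 255.8] 0.55 [ 0.5837 -0.1653  0.008 ]
punch_a [384.7 194.7] 0.66 [0.746  0.0509 0.009 ]
punch_a [282.3 215.2] 0.53 [4.497e-01 4.000e-04 9.000e-03]
rosette [313.  206.9] 0.5 [0.5356 0.0227 0.01  ]
rosette [417.6 249.5] 0.29 [ 0.773 -0.171  0.01 ]
wrist [ 0.3043549  -0.43621158  0.37336826] [[0.442, -0.851, -0.282], [-0.897, -0.42, -0.139], [0.0, 0.315, -0.949]] 63.957789541943264
```

View pics/scene0.png

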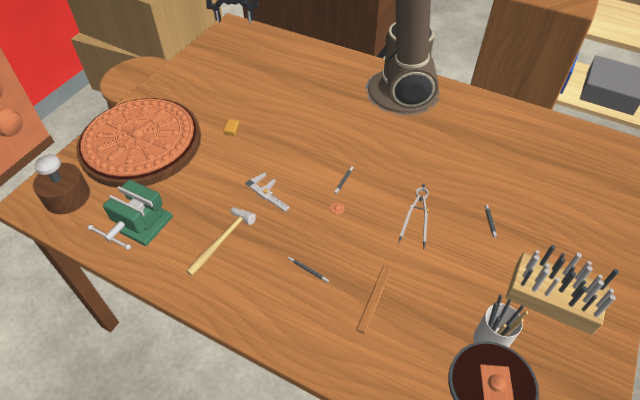

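The scene shows the dividers with bow at about (422,188) and points at (400,243) and (425,247). The gauge has its beam from (250,180) to (288,208), with the jaws toward the robot. I'll work out the coarse poses.

```bash
python3 - <<'E'
from h import *
s=snapshot("scene")
save(s,"pics/a.png")
c=cv2.resize(s["img"][160:260,230:440,::-1],None,fx=3.8,fy=3.8,interpolation=cv2.INTER_CUBIC); cv2.imwrite("pics/crop.png",c)
w=world(s,[[422,188],[400,243],[425,247]],.005);print(w.round(4))
m=(w[1]+w[2])/2; d=m-w[0]; print(np.linalg.norm(d),np.degrees(np.arctan2(d[1],d[0])))
print(state()["time_s"])
E
```

```text
[[0.38   0.2118 0.005 ]
 [0.5779 0.2276 0.005 ]
 [0.5599 0.2873 0.005 ]]
0.1943467567513791 13.583751234974288
1.55
```

View pics/crop.png

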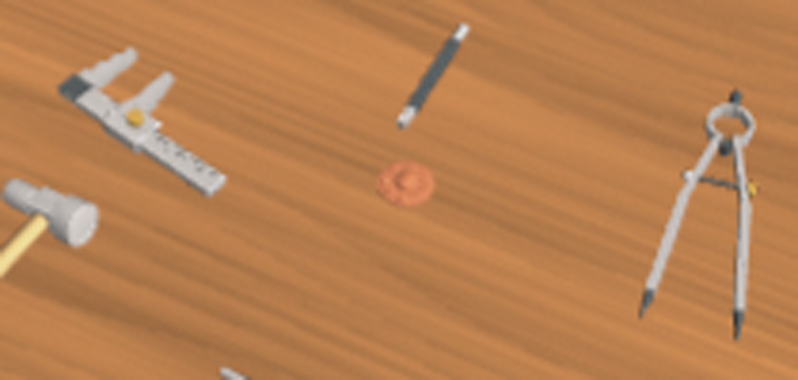

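Crop: the gauge's jaw ends are at full-picture (265,174) fixed and (275,180) sliding. The dividers' bow is at the robot end. I'll move to look at the gauge first.

```bash
python3 -m crank '[[1,-0.45,0,0,0,0],[1,-0.45,0,0,0,0],[1,-0.45,0,0,0,0],[1,-0.45,0,0,0,0],[1,-0.45,0,0,0,0],[1,-0.45,0,0,0,0],[1,-0.45,0,0,0,0],[1,-0.45,0,0,0,0],[1,-0.45,0,0,0,0.7],[1,-0.45,0,0,0,0.7],[1,-0.45,0,0,0,0.7],[0,0,0,0,0,0.7]]' -1
python3 -m crank '[[0,0,0,0,0,0],[0,0,0,0,0,0],[0,0,0,0,0,0]]'
python3 - <<'E'
from h import *
s=snapshot("wrist"); save(s,"pics/w1.png")
print(s["xyz"],state()["time_s"],state()["position"],state()["orientation"])
for o,z in [("gauge",.004),("edge_fixed",.008),("edge_slide",.008)]:
    for r in spot_in(o,s)[:2]: print(o,np.round(r["xy"],1),round(r["confidence"],2),np.round(world(s,r["xy"],z)[0],4))
g=world(s,[[0,0],[640,0],[640,400],[0,400]],0); print(g.round(3))
E
```

```text
time_s: 2.75
position: [0.4687, -0.1933, 0.231]
orientation: [[0.972, 0.233, 0.001], [0.233, -0.972, 0.001], [0.001, -0.001, -1.0]]
ft_force: [-0.4, -0.5, 0.2]
width: 0.0854
gripper_force: 0.0
time_s: 3.05
position: [0.4662, -0.196, 0.2314]
orientation: [[0.973, 0.232, 0.0], [0.232, -0.973, -0.0], [0.0, 0.0, -1.0]]
ft_force: [0.7, 0.4, 0.5]
width: 0.0856
gripper_force: 0.0
[ 0.54459665 -0.17829546  0.37344412] 3.1 [ 0.4661292  -0.19606301  0.23139486] [[ 9.72876087e-01  2.31326837e-01  1.20637969e-04]
 [ 2.31326846e-01 -9.72876090e-01 -6.44455012e-05]
 [ 1.02457822e-04  9.06042879e-05 -9.99999991e-01]]
gauge [314.   42.1] 0.59 [ 0.5904 -0.161   0.004 ]
edge_fixed [317.   38.6] 0.94 [ 0.5938 -0.1635  0.008 ]
edge_fixed [462.  233.1] 0.2 [ 0.4206 -0.3915  0.008 ]
edge_slide [313.1  39.6] 0.63 [ 0.592  -0.1597  0.008 ]
[[ 0.558  0.172  0.   ]
 [ 0.715 -0.485  0.   ]
 [ 0.204 -0.799  0.   ]
 [-0.04   0.221  0.   ]]
```

View pics/w1.png

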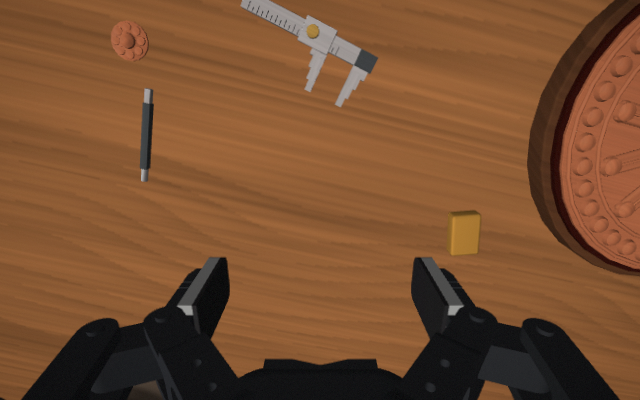

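The gauge is clear in the wrist view: fixed jaw from (362,70) to (341,106), sliding jaw from (320,55) to (309,91). I'll crop it to find the edges.

```bash
python3 - <<'E'
import cv2
a=cv2.imread("pics/w1.png")[30:110,290:390]
cv2.imwrite("pics/w1c.png",cv2.resize(a,None,fx=7.5,fy=7.5,interpolation=cv2.INTER_CUBIC))
E
```

```text
(no output)
```

View pics/w1c.png

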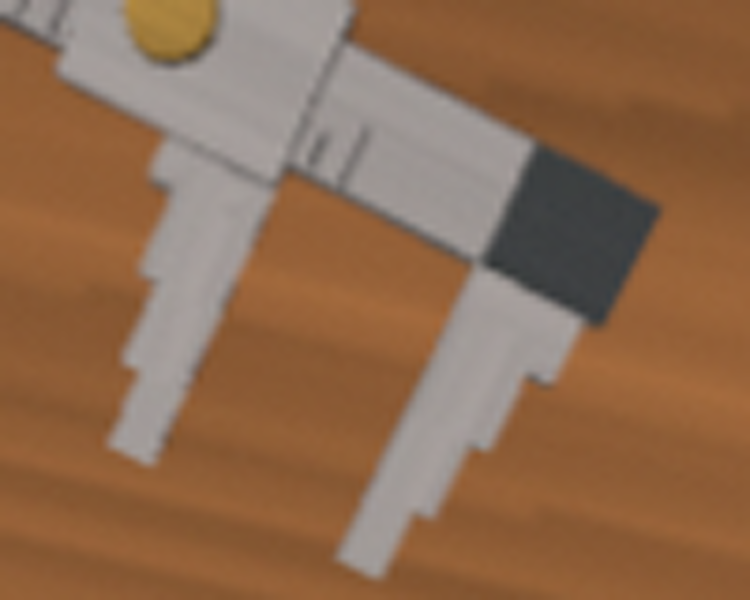

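```bash
python3 -m crank '[[0,-1,0,0,0,0],[0,-1,0,0,0,0],[0,-1,0,0,0,0],[0,-1,0,0,0,0],[0,-1,0,0,0,0],[0,-1,0,0,0,0],[0,-1,0,0,0,0],[0,-1,0,0,0,0],[0,-1,0,0,0,0],[0,-1,0,0,0,0],[0,-1,0,0,0,0],[0,-1,0,0,0,0]]'
python3 -m crank '[[-1,-0.5,0,0,0,0],[-1,-0.5,0,0,0,0],[-0.5,0,0,0,0,0],[0,0,0,0,0,0],[0,0,0,0,0,0],[0,0,0,0,0,0]]'
python3 - <<'E'
from h import *
s=snapshot("wrist"); save(s,"pics/w2.png")
print(s["xyz"],state()["time_s"],state()["position"])
for o,z in [("dividers",.004),("divider_grip",.005),("point_l",.005),("point_r",.005)]:
    for r in spot_in(o,s)[:2]: print(o,np.round(r["xy"],1),round(r["confidence"],2),np.round(world(s,r["xy"],z)[0],4))
E
```

```text
time_s: 4.45
position: [0.3917, 0.1198, 0.2319]
orientation: [[0.962, 0.273, -0.008], [0.273, -0.962, 0.028], [-0.0, -0.029, -1.0]]
ft_force: [-0.2, -0.5, -0.4]
width: 0.0853
gripper_force: 0.0
time_s: 5.05
position: [0.318, 0.1092, 0.2328]
orientation: [[0.957, 0.29, -0.012], [0.29, -0.956, 0.041], [0.0, -0.043, -0.999]]
ft_force: [-0.3, 0.7, 0.8]
width: 0.0854
gripper_force: 0.0
[0.39688857 0.12573768 0.37473693] 5.1 [0.31786428 0.10923517 0.23268317]
dividers [248.5  41.5] 0.67 [0.418  0.2286 0.004 ]
divider_grip [255.9  40.6] 0.81 [0.421  0.2208 0.005 ]
point_l [267.8  14.6] 0.89 [0.4487 0.2147 0.005 ]
point_l [242.9  24. ] 0.55 [0.4328 0.2379 0.005 ]
point_r [267.8  14.6] 0.89 [0.4487 0.2147 0.005 ]
point_r [242.9  24. ] 0.55 [0.4328 0.2379 0.005 ]
```

View pics/w2.png

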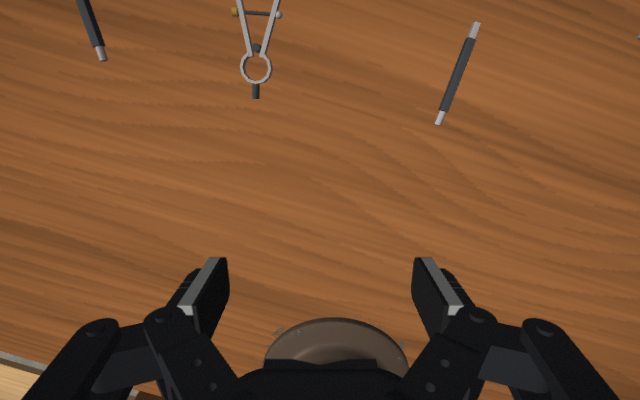

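Wrist view: the dividers' bow is at (256,68), but the points are out of frame. The tool has also tilted by 2.5°, which I'll correct while moving forward.

```bash
cat >> h.py <<'E'
from scipy.spatial.transform import Rotation as Ro
def go(pos,heading):
    st=state(); R=np.array(st["orientation"]); h=np.radians(heading); c,s=np.cos(h),np.sin(h)
    T=np.array([[c,s,0],[s,-c,0],[0,0,-1.]])
    print("t",round(st["time_s"],2),"shift units",(R.T@(np.array(pos)-st["position"])/.03).round(2),"turn units",(Ro.from_matrix(R.T@T).as_rotvec()/.08).round(2))
E
python3 -m crank '[[0.9,-0.4,0,-0.27,0,0],[0.9,-0.4,0,-0.27,0,0],[0.9,-0.4,0,0,0,0],[0.9,-0.4,0,0,0,0],[0.9,-0.4,0,0,0,0],[0.6,-0.2,0,0,0,0],[0,0,0,0,0,0],[0,0,0,0,0,0],[0,0,0,0,0,0]]'
python3 - <<'E'
from h import *
s=snapshot("wrist"); save(s,"pics/w3.png")
print(s["xyz"],state()["time_s"],state()["position"])
for o,z in [("dividers",.004),("divider_grip",.005),("point_l",.005),("point_r",.005)]:
    for r in spot_in(o,s)[:2]: print(o,np.round(r["xy"],1),round(r["confidence"],2),np.round(world(s,r["xy"],z)[0],4))
E
```

```text
time_s: 6.2
position: [0.4554, 0.176, 0.2346]
orientation: [[0.94, 0.341, -0.013], [0.341, -0.939, 0.033], [-0.001, -0.036, -0.999]]
ft_force: [0.3, -0.4, 0.4]
width: 0.0857
gripper_force: 0.0
[0.53306008 0.19791464 0.3764873 ] 6.25 [0.45538176 0.17603917 0.23478223]
dividers [270.3 126.6] 0.68 [0.4712 0.2503 0.004 ]
dividers [628.8 172.4] 0.63 [ 0.5691 -0.1645  0.004 ]
divider_grip [273.5 123.4] 0.72 [0.4761 0.2478 0.005 ]
divider_grip [472.8 128.9] 0.69 [0.5488 0.0334 0.005 ]
point_l [309.8 118.2] 0.74 [0.4959 0.2107 0.005 ]
point_l [268.1 104.4] 0.72 [0.494  0.2599 0.005 ]
point_r [309.8 118.2] 0.74 [0.4959 0.2107 0.005 ]
point_r [268.1 104.4] 0.72 [0.494  0.2599 0.005 ]
```

View pics/w3.png

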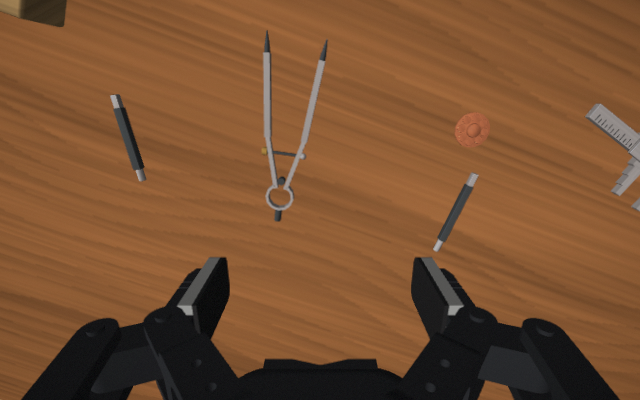

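Tips are at (267,31) left and (326,40) right, bow centre (280,197) and back end (277,220). I'll compute both poses and check the sizes.

```bash
cat > m.py <<'E'
from h import *
s=snapshot("wrist")
w=world(s,[[267,31],[326,40],[280,197],[277,220]],.005)
pl,pr,b,e=w; m=(pl+pr)/2
print("gap",np.linalg.norm(pl-pr),"bow->tip",np.linalg.norm(m-b),"end->tip",np.linalg.norm(m-e))
n=pl-pr; hd=np.degrees(np.arctan2(-n[0],n[1])); d=m-e
hd2=np.degrees(np.arctan2(d[1],d[0])); d3=m-b; print("heading",hd,hd2,np.degrees(np.arctan2(d3[1],d3[0])))
u=d/np.linalg.norm(d); g=m-.0915*u; print("grip",g, "from end",e+.125*u)
E
python3 m.py
python3 - <<'E'
from h import *
s=snapshot("wrist")
# gauge from picture w1: camera pose there
R1=np.array([[0.97288,0.23133,0],[0.23133,-0.97288,0],[0,0,-1]])
st=state(); R=np.array(st["orientation"])
# camera in tool, from present
Rc=R.T@np.array(s["orientation"]); tc=R.T@(np.array(s["xyz"])-st["position"]); print("cam in tool",tc)
s1=dict(s); s1["orientation"]=R1@Rc; s1["xyz"]=np.array([0.54459665,-0.17829546,0.37344412])
w=world(s1,[[310.9,92],[326.7,55.1],[334.9,104.4],[354,65.1]],.008)
print(w.round(4)); a,ar,f,fr=w
for p,q in((a,ar),(f,fr)):
    d=q-p; print("len",np.linalg.norm(d),np.degrees(np.arctan2(d[1],d[0])))
d=(ar-a)+(fr-f); u=d/np.linalg.norm(d); v=np.array([-u[1],u[0],0]); hd=np.degrees(np.arctan2(u[1],u[0]))
print("heading",hd,"opening",(a-f)@v,"endskew",(a-f)@u)
es=a+.01*u; ef=f+.01*u; print("es",es,"ef",ef)
E
```

```text
gap 0.06313957958436331 bow->tip 0.18217189989761431 end->tip 0.21324178367509425
heading 11.64759815380646 12.051915153251771 12.28608713015868
grip [0.48291684 0.23356936 0.005     ] from end [0.48610324 0.23424967 0.005     ]
cam in tool [ 0.08022868  0.00092027 -0.14216439]
[[ 0.5406 -0.1692  0.008 ]
 [ 0.5807 -0.1771  0.008 ]
 [ 0.534  -0.1978  0.008 ]
 [ 0.5779 -0.2076  0.008 ]]
len 0.0408853802533364 -11.10120893124985
len 0.044979451789331354 -12.639194569188106
heading -11.906869850083536 opening 0.029334655011706998 endskew 0.0005438464057401652
es [ 0.55038682 -0.17124557  0.008     ] ef [ 0.54380231 -0.19983686  0.008     ]
```

Sizes check out: gap 63 mm, length 213 mm, jaw opening 29 mm. Now over the grip point.

```bash
python3 - <<'E'
from h import *
go([.482,.234,.10],12.0)
E
```

```text
t 6.55 shift units [ 1.48 -1.35  4.55] turn units [-0.44  0.03  1.74]
```

```bash
python3 -m crank '[[0.3,-0.27,0.8,-0.09,0,0.35],[0.3,-0.27,0.9,-0.09,0,0.35],[0.3,-0.27,0.9,-0.09,0,0.35],[0.3,-0.27,0.9,-0.09,0,0.35],[0.28,-0.27,0.9,-0.09,0,0.35],[0,0,0,0,0,0],[0,0,0,0,0,0],[0,0,0,0,0,0]]' -0.4 30
python3 - <<'E'
from h import *
go([.482,.234,-.001],12.0)
s=snapshot("wrist"); save(s,"pics/w4.png")
for o in ("divider_grip","point_l"):
    for r in spot_in(o,s)[:2]: print(o,np.round(r["xy"],1),round(r["confidence"],2),np.round(world(s,r["xy"],.005)[0],4))
E
```

```text
time_s: 7.35
position: [0.5037, 0.1727, 0.106]
orientation: [[0.954, 0.298, -0.019], [0.299, -0.953, 0.047], [-0.004, -0.05, -0.999]]
ft_force: [0.1, -0.7, 0.0]
width: 0.06
gripper_force: 0.0
t 7.35 shift units [-0.06 -1.98  3.67] turn units [-0.63  0.08  1.17]
divider_grip [223.9 175.1] 0.86 [0.4945 0.2544 0.005 ]
point_l [274.  182.8] 0.95 [0.5009 0.2144 0.005 ]
point_l [211.8 165.3] 0.62 [0.4994 0.2654 0.005 ]
```

View pics/w4.png

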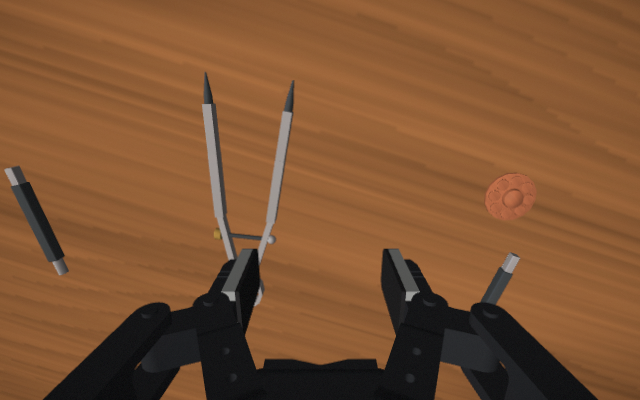

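The picture shows the gripper about 60 mm to the right of the dividers' middle line. Lateral and turn moves are falling short, so I'll check the joints.

```bash
python3 - <<'E'
from h import *
st=state(); print(st["joint_pos"].round(2),st["dq"].round(2),st["joint_efforts"].round(2),st["time_s"])
E
python3 -m crank '[[0,-0.5,0,0,0,0]]'
python3 -m crank '[[0,0,0,0,0,0],[0,0,0,0,0,0]]'
python3 -m crank '[[0,0,0,0,0,0.5]]'
python3 -m crank '[[0,0,0,0,0,0],[0,0,0,0,0,0]]'
python3 -c "
from h import *
st=state(); print(st['joint_pos'].round(2),st['dq'].round(2))"
```

```text
[ 17.33   9.87 -15.03  65.31   2.88 179.94] [ 0.08  0.21 -0.35 -0.24 -0.13 -0.01] [-3.000e-02 -4.514e+01  3.401e+01  6.000e-02  1.600e-01  0.000e+00] 7.5
time_s: 7.6
position: [0.5013, 0.1798, 0.1061]
orientation: [[0.951, 0.308, -0.022], [0.309, -0.95, 0.052], [-0.005, -0.056, -0.998]]
ft_force: [0.2, 0.1, 0.1]
width: 0.0595
gripper_force: 0.0
time_s: 7.8
position: [0.501, 0.18, 0.1054]
orientation: [[0.951, 0.309, -0.023], [0.31, -0.949, 0.051], [-0.006, -0.056, -0.998]]
ft_force: [-0.7, -1.4, 0.6]
width: 0.0597
gripper_force: 0.0
time_s: 7.9
position: [0.5038, 0.1703, 0.1052]
orientation: [[0.958, 0.286, -0.027], [0.287, -0.956, 0.059], [-0.008, -0.065, -0.998]]
ft_force: [0.4, 0.3, 0.4]
width: 0.0596
gripper_force: 0.0
time_s: 8.1
position: [0.5041, 0.169, 0.105]
orientation: [[0.959, 0.284, -0.027], [0.285, -0.957, 0.059], [-0.009, -0.064, -0.998]]
ft_force: [0.8, -0.7, -0.2]
width: 0.0597
gripper_force: 0.0
[ 16.5   10.03 -14.98  65.48   3.67 179.94] [ 0.33 -0.02  0.03 -0.04  0.14  0.06]
```

Joint 6 sits at its 180° limit, so I'll use the half-turned grasp at heading 192°, where joint 6 is about 14°.

```bash
T='[[0,0,0,0,0,-1],[0,0,0,0,0,-1],[0,0,0,0,0,-1],[0,0,0,0,0,-1],[0,0,0,0,0,-1],[0,0,0,0,0,-1],[0,0,0,0,0,-1],[0,0,0,0,0,-1],[0,0,0,0,0,-1],[0,0,0,0,0,-1],[0,0,0,0,0,-1],[0,0,0,0,0,-1]]' >/dev/null
python3 -m crank '[[0,0,0,0,0,-1],[0,0,0,0,0,-1],[0,0,0,0,0,-1],[0,0,0,0,0,-1],[0,0,0,0,0,-1],[0,0,0,0,0,-1],[0,0,0,0,0,-1],[0,0,0,0,0,-1],[0,0,0,0,0,-1],[0,0,0,0,0,-1],[0,0,0,0,0,-1],[0,0,0,0,0,-1]]' >/dev/null
python3 -m crank '[[0,0,0,0,0,-1],[0,0,0,0,0,-1],[0,0,0,0,0,-1],[0,0,0,0,0,-1],[0,0,0,0,0,-1],[0,0,0,0,0,-1],[0,0,0,0,0,-1],[0,0,0,0,0,-1],[0,0,0,0,0,-1],[0,0,0,0,0,-1],[0,0,0,0,0,-1],[0,0,0,0,0,-1]]' >/dev/null
python3 -m crank '[[0,0,0,0,0,-1],[0,0,0,0,0,-1],[0,0,0,0,0,-1],[0,0,0,0,0,-1],[0,0,0,0,0,-1],[0,0,0,0,0,-1],[0,0,0,0,0,-1],[0,0,0,0,0,-1],[0,0,0,0,0,-1],[0,0,0,0,0,-1],[0,0,0,0,0,-1],[0,0,0,0,0,-1]]'
python3 -c "
from h import *
go([.482,.234,.10],192)
go([.482,.234,.0],192)
print(state()['joint_pos'].round(1))"
```

```text
time_s: 11.7
position: [0.504, 0.1695, 0.105]
orientation: [[-0.999, -0.031, -0.027], [-0.032, 0.998, 0.059], [0.025, 0.06, -0.998]]
ft_force: [-0.0, -0.0, -0.0]
width: 0.0596
gripper_force: 0.0
t 11.7 shift units [0.66 2.16 0.31] turn units [ 0.77 -0.24 -2.23]
t 11.7 shift units [0.58 1.96 3.64] turn units [ 0.77 -0.24 -2.23]
[ 16.6  10.  -15.   65.5   3.7  14.7]
```

```bash
python3 -m crank '[[0.22,0.72,0.1,0.26,-0.08,-0.75],[0.22,0.72,0.1,0.26,-0.08,-0.75],[0.22,0.72,0.1,0.26,-0.08,-0.75],[0,0,0.4,0,0,0],[0,0,0,0,0,0],[0,0,0,0,0,0]]'
python3 -c "
from h import *
go([.482,.234,.07],192)
go([.482,.234,.0],192)
s=snapshot('wrist'); save(s,'pics/w5.png')
for o in ('divider_grip','dividers'):
    for r in spot_in(o,s)[:2]: print(o,np.round(r['xy'],1),round(r['confidence'],2),np.round(world(s,r['xy'],.005)[0],4))
"
```

```text
time_s: 12.3
position: [0.4783, 0.2319, 0.0866]
orientation: [[-0.979, -0.206, -0.001], [-0.206, 0.979, -0.001], [0.001, -0.001, -1.0]]
ft_force: [0.0, 0.4, 0.2]
width: 0.0601
gripper_force: 0.0
t 12.3 shift units [-0.14  0.04  0.55] turn units [-0.01 -0.02 -0.03]
t 12.3 shift units [-0.14  0.05  2.88] turn units [-0.01 -0.02 -0.03]
divider_grip [322.1 160.8] 0.57 [0.4453 0.2254 0.005 ]
dividers [321.6 167.4] 0.88 [0.4501 0.2261 0.005 ]
```

View pics/w5.png

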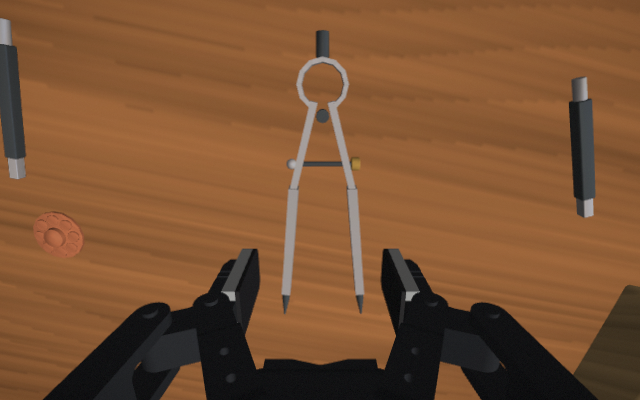

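The dividers are centred at column 322, with tips at (284,313) and (361,313), the back end at (322,30) and the pivot at (322,116). I'll check the pose and descend.

```bash
python3 -c "
from h import *
s=snapshot('wrist')
w=world(s,[[361,313],[284,313],[322,30],[322,116]],.005)
pl,pr,e,pv=w; m=(pl+pr)/2; d=m-e; u=d/np.linalg.norm(d)
print(np.linalg.norm(pl-pr),np.linalg.norm(d),np.degrees(np.arctan2(d[1],d[0])),m-.0915*u,e+.125*u,pv+.072*u)
"
python3 -m crank '[[-0.07,0.03,0.8,0,0,0],[-0.07,0.02,0.8,0,0,0],[0,0,0.8,0,0,0],[0,0,0.3,0,0,0],[0,0,0,0,0,0],[0,0,0,0,0,0]]'
```

```text
0.06495816345185118 0.2147766897442115 12.092540352660965 [0.48424481 0.23381467 0.005     ] [0.48592989 0.23417569 0.005     ] [0.48620115 0.23412088 0.005     ]
time_s: 13.1
position: [0.4828, 0.235, 0.0069]
orientation: [[-0.978, -0.206, 0.001], [-0.206, 0.978, -0.0], [-0.001, -0.0, -1.0]]
ft_force: [-0.0, 0.4, 0.2]
width: 0.0597
gripper_force: 0.0
```

```bash
python3 -m crank '[[0,-0.05,0.14,0,0,0],[0,0,0.12,0,0,0],[0,0,0,0,0,0]]'
python3 -m crank '[[0,0,0,0,0,0],[0,0,0,0,0,0],[0,0,0,0,0,0],[0,0,0,0,0,0],[0,0,0,0,0,0],[0,0,0,0,0,0]]' -0.1 40
```

```text
time_s: 13.4
position: [0.4825, 0.2334, -0.0018]
orientation: [[-0.978, -0.207, -0.0], [-0.207, 0.978, -0.001], [0.0, -0.001, -1.0]]
ft_force: [0.1, -0.7, 0.3]
width: 0.0598
gripper_force: 0.0
time_s: 14.0
position: [0.4832, 0.2338, -0.0008]
orientation: [[-0.978, -0.207, 0.002], [-0.207, 0.978, 0.0], [-0.002, -0.0, -1.0]]
ft_force: [-0.2, -0.2, 6.0]
width: 0.0473
gripper_force: 9.6
```

```bash
python3 -m crank '[[0,0,-0.04,0,0,0],[0,0,0,0,0,0],[0,0,-0.03,0,0,0],[0,0,0,0,0,0],[0,0,0,0,0,0]]' 0.03
python3 -m crank '[[0,0,-0.1,0,0,0],[0,0,-0.2,0,0,0],[0,0,-0.4,0,0,0],[0,0,-0.6,0,0,0],[0,0,-0.7,0,0,0],[0,0,-0.5,0,0,0],[0,0,0,0,0,0],[0,0,0,0,0,0]]'
python3 -c "
from h import *
go([.44,-.15,.08],168)
print(state()['joint_pos'].round(1))
s=snapshot('wrist'); save(s,'pics/w6.png')
s=snapshot('side'); save(s,'pics/s6.png')
a=cv2.imread('pics/w6.png'); b=cv2.resize(cv2.imread('pics/s6.png')[110:230,210:370],None,fx=5,fy=5)
cv2.imwrite('pics/c6.png',np.hstack([cv2.resize(a,(480,300)),cv2.resize(b,(400,300))])[:,:800])
"
```

```text
time_s: 14.5
position: [0.4823, 0.2334, 0.0002]
orientation: [[-0.978, -0.207, -0.001], [-0.207, 0.978, -0.001], [0.001, -0.001, -1.0]]
ft_force: [-0.5, 1.1, 1.5]
width: 0.0414
gripper_force: 10.1
time_s: 15.3
position: [0.4828, 0.2336, 0.0757]
orientation: [[-0.978, -0.207, 0.001], [-0.207, 0.978, -0.0], [-0.001, -0.0, -1.0]]
ft_force: [0.3, -0.0, -1.7]
width: 0.0417
gripper_force: 9.9
t 15.3 shift units [  4.04 -12.22  -0.14] turn units [-0.    0.01  5.22]
[ 25.8  11.  -17.5  61.4  -0.   13.9]
```

View pics/c6.png

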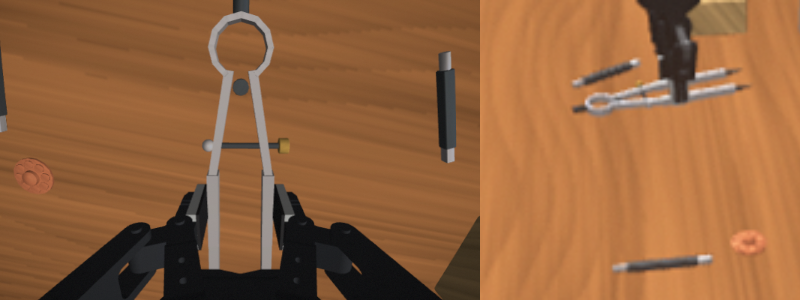

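The dividers are held level and squeezed to about 41 mm over the flats. The two opposite-heading measurements agreed to about 1 mm, so the wrist calibration is good. Next I'll carry them and refine the gauge edges from w1.

```bash
python3 -m crank '[[0.08,-0.5,0,0,0,0.3],[0.08,-0.95,0,0,0,0.38],[0.08,-0.95,0,0,0,0.38],[0.08,-0.95,0,0,0,0.38],[0.08,-0.95,0,0,0,0.38],[0.08,-0.95,0,0,0,0.38],[0.08,-0.95,0,0,0,0.38],[0.08,-0.95,0,0,0,0.38],[0.08,-0.95,0,0,0,0.38],[0.08,-0.95,0,0,0,0.38],[0.08,-0.95,0,0,0,0.38],[0,-0.95,0,0,0,0.38]]'
python3 -m crank '[[0,-0.95,0,0,0,0.38],[0,-0.95,0,0,0,0.3],[0,-0.5,0,0,0,0.1],[0,0,0,0,0,0],[0,0,0,0,0,0],[0,0,0,0,0,0]]'
cat > g.py <<'E'
from h import *
s=snapshot("wrist"); st=state(); R=np.array(st["orientation"])
Rc=R.T@np.array(s["orientation"])
s1=dict(s); s1["orientation"]=np.array([[0.972876,0.231327,0.00012],[0.231327,-0.972876,-0.00006],[0.0001,0.00009,-1]])@Rc; s1["xyz"]=np.array([0.54459665,-0.17829546,0.37344412])
im=cv2.imread("pics/w1.png"); sat=(im.max(2).astype(float)-im.min(2))
def edge(a,b,inn,z): # a end,b root px; inn: px direction from steel to gap
    out=[]
    for t in np.linspace(.1,.85,16):
        p=a+t*(b-a); q=np.arange(-4,4.01,.1); P=p+q[:,None]*inn
        v=cv2.remap(sat.astype(np.float32),P[:,0].astype(np.float32)[None],P[:,1].astype(np.float32)[None],cv2.INTER_LINEAR)[0]
        lo,hi=v[:10].mean(),v[-10:].mean(); i=np.argmax(v>(lo+hi)/2); out.append(P[i])
    return world(s1,out,z)
A=np.array
es=[A([310.9,92.]),A([326.7,55.1])]; ef=[A([334.9,104.4]),A([354,65.1])]
n=A([.92,.40])
for z in (0,.008):
    S=edge(*es,n,z); F=edge(*ef,-n,z)
    ds=np.polyfit(S[:,0],S[:,1],1); df=np.polyfit(F[:,0],F[:,1],1)
    h=np.arctan((ds[0]+df[0])/2); u=A([np.cos(h),np.sin(h)]); v=A([-u[1],u[0]])
    print("z",z,"headings",np.degrees(np.arctan([ds[0],df[0]])),"offs",(S[:,:2]@v).mean(),(F[:,:2]@v).mean(),"std",(S[:,:2]@v).std(),"open",(S[:,:2]@v).mean()-(F[:,:2]@v).mean())
E
python3 g.py; python3 -c "
from h import *
go([.455,-.166,.075],168.1); print(state()['joint_pos'].round(1), state()['width'])"
```

```text
time_s: 16.6
position: [0.4681, -0.0963, 0.0748]
orientation: [[-0.988, 0.152, -0.002], [0.152, 0.988, -0.001], [0.002, -0.001, -1.0]]
ft_force: [-0.2, 0.7, -1.4]
width: 0.0418
gripper_force: 9.9
time_s: 17.2
position: [0.4568, -0.1652, 0.0753]
orientation: [[-0.978, 0.211, -0.001], [0.211, 0.978, -0.0], [0.001, -0.0, -1.0]]
ft_force: [-0.8, -0.6, -1.3]
width: 0.0419
gripper_force: 9.9
z 0 headings [-12.35647314 -12.37018799] offs -0.048459241409775214 -0.07821883790891021 std 9.705941431040317e-05 open 0.029759596499134996
z 0.008 headings [-12.35647314 -12.37018799] offs -0.048654135450037744 -0.07777621549291394 std 9.498018672882057e-05 open 0.029122080042876197
t 17.25 shift units [ 0.06 -0.05  0.01] turn units [-0.01 -0.   -0.05]
[-19.8   5.8 -23.7  60.5  -0.   -7.7] 0.04185831232204093
```

The refined gauge heading is −12.36° and the opening 29.8 mm, so the flats need about 38.0 mm width. Now I'll squeeze above the gauge, align and descend partway.

```bash
python3 -m crank '[[0.04,-0.02,0.3,0,0,0.1],[0,0,0.5,0,0,0],[0,0,0.5,0,0,0],[0,0,0.4,0,0,0],[0,0,0,0,0,0],[0,0,0,0,0,0],[0,0,0,0,0,0]]' 0.12
python3 -c "
from h import *
go([.4554,-.1647,.0085],167.64); print([ (snapshot('side')['shot'],round(state()['width'],5))[1] for _ in range(3)],state()['gripper_force'])"
```

```text
time_s: 17.95
position: [0.4563, -0.166, 0.0252]
orientation: [[-0.976, 0.219, 0.001], [0.219, 0.976, -0.001], [-0.001, -0.001, -1.0]]
ft_force: [-0.4, -0.1, -1.0]
width: 0.0378
gripper_force: 12.6
t 17.95 shift units [0.04 0.04 0.56] turn units [-0.01  0.01 -0.06]
[0.03776, 0.03794, 0.03768] 12.640764266252518
```

```bash
python3 -m crank '[[0.03,0.04,0.2,0,0,-0.06],[0.02,0,0.2,0,0,0],[0,0,0.1,0,0,0],[0,0,0,0,0,0],[0,0,0,0,0,0],[0,0,0,0,0,0]]'
python3 - <<'E'
from h import *
go([.4554,-.1647,.0085],167.64)
st=state(); print(st["width"],st["position"],st["ft_force"])
h=np.radians(-12.36); u=np.array([np.cos(h),np.sin(h),0]); v=np.array([-u[1],u[0],0])
out=[]
for n in ("scene","side"):
    s=snapshot(n); save(s,f"pics/f_{n}.png")
    base=.5741*u-.0633*v
    L=[base+.01488*v,base-.01488*v]
    P=pix(s,[p+[0,0,.0125] for p in L]); E=pix(s,[p+[0,0,.008] for p in L]); print(n,"tips pred",P.round(1).tolist(),"edges",E.round(1).tolist())
    d=pix(s,[base,base+.01*u,base+.01*v,base+[0,0,.01]]); print("px per 10mm u,v,z",(d[1:]-d[0]).round(2).tolist())
    c=P.mean(0).round().astype(int); x0,y0=c[0]-25,c[1]-30
    out.append(cv2.resize(s["img"][y0:y0+60,x0:x0+50,::-1],(400,480),interpolation=cv2.INTER_LANCZOS4)); print("crop origin",x0,y0,"scale 8")
cv2.imwrite("pics/final.png",np.hstack(out))
E
```

```text
time_s: 18.7
position: [0.4547, -0.1645, 0.0097]
orientation: [[-0.977, 0.214, 0.0], [0.214, 0.977, -0.001], [-0.0, -0.001, -1.0]]
ft_force: [-1.3, -0.7, -0.9]
width: 0.0379
gripper_force: 12.6
t 18.7 shift units [-0.02 -0.    0.04] turn units [-0.01  0.   -0.  ]
0.03793462806150658 [ 0.4547258  -0.16454452  0.00970286] [-1.25988317 -0.67883897 -0.85047488]
scene tips pred [[270.1, 178.4], [262.4, 173.3]] edges [[270.2, 179.5], [262.6, 174.4]]
px per 10mm u,v,z [[-2.5, 2.04], [2.57, 1.72], [-0.3, -2.4]]
crop origin 241 146 scale 8
side tips pred [[328.6, 257.4], [327.8, 266.7]] edges [[328.6, 258.6], [327.7, 268.0]]
px per 10mm u,v,z [[4.16, 0.26], [0.29, -3.13], [0.07, -2.82]]
crop origin 303 232 scale 8
```

View pics/final.png

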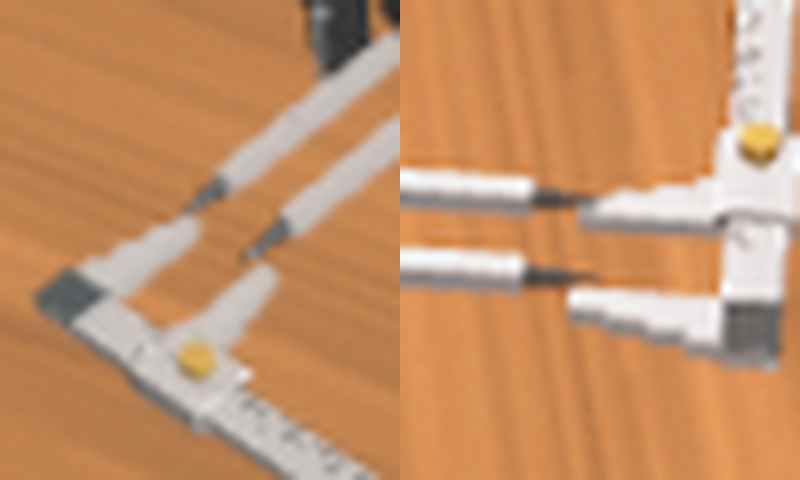

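The last picture shows the right tip in the side view at crop (597,277), against a prediction of (598,278). The jaw edges lie where predicted and the tips are 7–9 mm in from the ends. The scene view agrees within about 1 px. I'll check centring and height by code, using leg centrelines now against jaw centrelines in the unobstructed first pictures.

```bash
cat > f.py <<'E'
from h import *
from scipy.optimize import least_squares
h=np.radians(-12.36); u=np.array([np.cos(h),np.sin(h),0]); v=np.array([-u[1],u[0],0]); Z=np.array([0,0,1.])
base=.5741*u-.0633*v
def meas(s,im,P,win):  # offset (px, along projected v) of low-saturation bump centroid from predicted P
    sat=(im.max(2).astype(float)-im.min(2)).astype(np.float32); o=[]
    for p in P:
        a=pix(s,[p,p+.01*u]); t=(a[1]-a[0]); t/=np.linalg.norm(t); n=np.array([-t[1],t[0]])
        q=np.arange(-win,win+.01,.1); X=(a[0]+q[:,None]*n).astype(np.float32)
        f=cv2.remap(sat,X[None,:,0],X[None,:,1],cv2.INTER_LINEAR)[0]
        bg=np.percentile(f,90); w=np.clip((bg-f)/(bg-f.min())-.25,0,None); c=(w*q).sum()/w.sum(); o.append(c)
    g=pix(s,[p,p+.01*v,p+.01*Z])
    return np.mean(o),np.std(o),(g[1]-g[0])@n/10,(g[2]-g[0])@n/10  # px, px per mm v, z
rows=[]
for n,ref in (("scene","pics/a.png"),("side","pics/side0.png")):
    s=snapshot(n); r0=cv2.imread(ref)
    for nm,sg in (("L",1),("R",-1)):
        J=meas(s,r0,[base+sg*.0184*v+.004*Z+k*u for k in np.arange(-.007,.003,.001)],4)
        G=meas(s,s["img"],[base+sg*.0148*v+.0125*Z+k*u for k in np.arange(-.055,-.024,.003)],5)
        print(n,nm,"jaw",np.round(J,2),"leg",np.round(G,2)); rows.append((n,sg,J[0],G))
E
python3 f.py
```

```text
scene L jaw [-1.15  0.1  -0.3   0.2 ] leg [-0.39  0.04 -0.3   0.2 ]
scene R jaw [-0.81  0.11 -0.29  0.21] leg [ 0.01  0.03 -0.29  0.21]
side L jaw [-0.47  0.1  -0.31 -0.28] leg [-0.67  0.04 -0.31 -0.29]
side R jaw [-0.3   0.1  -0.32 -0.28] leg [-0.28  0.04 -0.32 -0.29]
```

The fixed cameras suggest an offset of about −1.4 mm in v and a height of 14.3 mm. There's plenty of time, so I'll re-measure the gauge with the wrist camera from the opposite heading. That averages out its bias.

```bash
python3 -m crank '[[0,0,-0.4,0,0,0],[0,0,-0.8,0,0,0],[-0.4,-0.2,-0.8,0,0,0],[-0.6,-0.3,-0.8,0,0,0],[-0.8,-0.3,-0.8,0,0,0],[-0.8,-0.3,-0.8,0,0,0],[-0.8,-0.3,-0.8,0,0,0],[-0.8,-0.3,-0.8,0,0,0],[-0.8,-0.3,-0.3,0,0,0],[-0.5,-0.3,0,0,0,0],[-0.3,0,0,0,0,0],[0,0,0,0,0,0]]' >/dev/null
python3 -m crank '[[0,0,0,0,0,0],[0,0,0,0,0,0],[0,0,0,0,0,0]]'
cat > g2.py <<'E'
from h import *
h=np.radians(-12.36); u=np.array([np.cos(h),np.sin(h),0]); v=np.array([-u[1],u[0],0]); base=.5741*u-.0633*v
s=snapshot("wrist"); save(s,"pics/w7.png"); im=s["img"]; sat=(im.max(2).astype(float)-im.min(2)).astype(np.float32)
cam=np.array(s["xyz"]); print("cam rel base u,v:",(cam-base)@u,(cam-base)@v)
def cross(sg,z,inner):
    off=.0149 if inner else .0219; o=[]; pp=[]
    for k in np.arange(-.008,.0015 if not inner else .02,.001):
        q=np.arange(-.005,.0051,.0001)      # + = away from steel
        d=(-sg if inner else sg)*v
        X=pix(s,[base+sg*off*v+k*u+[0,0,z]+a*d for a in q]).astype(np.float32)
        f=cv2.remap(sat,X[None,:,0],X[None,:,1],cv2.INTER_LINEAR)[0]
        lo,hi=f[:12].mean(),f[-12:].mean(); i=np.argmax(f>(lo+hi)/2); o.append(((off*sg*v+q[i]*d)@v)*1e3); pp.append(X[50])
    return np.round([np.median(o),np.std(o)],2), np.round(pp[0])
for nm,sg in (("slide",1),("fixed",-1)):
    for z in (0,.008): print(nm,z,"inner v mm",cross(sg,z,True),"outer",cross(sg,z,False))
print(state()["time_s"])
E
python3 g2.py
```

```text
time_s: 20.4
position: [0.6092, -0.2685, 0.199]
orientation: [[-0.977, 0.214, -0.0], [0.214, 0.977, -0.001], [0.0, -0.001, -1.0]]
ft_force: [0.3, 0.2, -0.6]
width: 0.0376
gripper_force: 12.6
cam rel base u,v: -0.0025158082639906948 -0.06959574141892255
slide 0 inner v mm (array([14.8,  0.1]), array([404.,  85.], dtype=float32)) outer (array([24.1 ,  0.37]), array([411.,  85.], dtype=float32))
slide 0.008 inner v mm (array([12.85,  0.09]), array([406.,  84.], dtype=float32)) outer (array([21.9,  0.8]), array([413.,  84.], dtype=float32))
fixed 0 inner v mm (array([-13.7 ,   0.08]), array([374.,  84.], dtype=float32)) outer (array([-22.3 ,   0.61]), array([367.,  84.], dtype=float32))
fixed 0.008 inner v mm (array([-15.  ,   0.08]), array([376.,  84.], dtype=float32)) outer (array([-23.4 ,   0.22]), array([369.,  84.], dtype=float32))
20.45
```

The gauge midline from the opposite heading agrees to 0.1 mm, with an opening of 29.8 mm. Next I'll check how the dividers sit in the grip.

```bash
cat > d.py <<'E'
from h import *
s=snapshot("wrist"); st=state(); R=np.array(st["orientation"]); p=np.array(st["position"])
im=s["img"]; sat=(im.max(2).astype(float)-im.min(2)).astype(np.float32)
q=np.arange(-.03,.03001,.0001); X0=[];M=[];W=[]
for x in list(np.arange(-.105,-.088,.002))+list(np.arange(-.064,-.044,.002))+list(np.arange(-.032,-.018,.002)): # divider x -> tool -x (TCP at divider x=-2mm)
    # dividers +y = tool +y here
    P=np.array([p+R@np.array([-(x+.002),y,-.010]) for y in q])  # top face about 10 mm above TCP
    X=pix(s,P).astype(np.float32); f=cv2.remap(sat,X[None,:,0],X[None,:,1],cv2.INTER_LINEAR)[0]
    m=f<(np.percentile(f,10)+np.percentile(f,70))/2; i=np.where(m)[0]
    X0.append(x);M.append((q[i[0]]+q[i[-1]])/2*1e3);W.append((q[i[-1]]-q[i[0]])*1e3)
for a in zip(np.round(np.array(X0)*1e3),np.round(M,2),np.round(W,1)): print(*a)
E
python3 d.py
```

```text
-105.0 -0.8 22.6
-103.0 -0.75 26.7
-101.0 -0.75 29.5
-99.0 -0.75 30.5
-97.0 -0.75 31.7
-95.0 -0.75 32.9
-93.0 -0.8 33.4
-91.0 -0.8 32.4
-89.0 -0.8 31.4
-64.0 8.75 42.5
-62.0 8.55 42.9
-60.0 -0.8 24.6
-58.0 -0.85 25.3
-56.0 -0.85 25.9
-54.0 -0.85 26.5
-52.0 -0.9 27.0
-50.0 -0.85 27.7
-48.0 -0.95 28.3
-46.0 -0.85 28.9
-44.0 0.9 42.0
-32.0 -1.0 33.0
-30.0 -0.9 33.6
-28.0 -0.9 34.2
-26.0 -0.95 34.9
-24.0 -0.95 36.5
-22.0 -1.05 37.7
-20.0 -1.0 38.2
-18.0 -0.95 38.3
```

Two independent methods agree that the dividers sit about 1.2 mm to the right at the tips, so I'll return with that correction.

```bash
python3 -m crank '[[0.3,0.1,0.1,0,0,0],[0.6,0.3,0.5,0,0,0],[0.8,0.3,0.8,0,0,0],[0.8,0.3,0.8,0,0,0],[0.8,0.3,0.8,0,0,0],[0.8,0.3,0.7,0,0,0],[0.8,0.4,0.4,0,0,0],[0.6,0.3,0.2,0,0,0],[0.2,0,0,0,0,0],[0,0,0,0,0,0],[0,0,0,0,0,0],[0,0,0,0,0,0]]'
python3 -c "
from h import *
for k in range(3): snapshot('side'); go([.4565,-.1636,.0075],167.64)"
```

```text
time_s: 21.7
position: [0.4588, -0.1658, 0.0702]
orientation: [[-0.977, 0.214, 0.002], [0.214, 0.977, -0.001], [-0.002, -0.001, -1.0]]
ft_force: [-0.2, -0.3, -1.6]
width: 0.0376
gripper_force: 12.6
t 21.75 shift units [0.09 0.06 2.08] turn units [-0.01  0.02 -0.  ]
t 21.8 shift units [0.08 0.05 2.08] turn units [-0.01  0.01 -0.  ]
t 21.85 shift units [0.07 0.05 2.07] turn units [-0.01  0.01 -0.  ]
```

```bash
python3 -m crank '[[0.08,0.055,0.3,0,0,0],[0,0,0.5,0,0,0],[0,0,0.5,0,0,0],[0,0,0.4,0,0,0],[0,0,0.2,0,0,0],[0,0,0.1,0,0,0],[0,0,0,0,0,0],[0,0,0,0,0,0],[0,0,0,0,0,0]]'
python3 f.py
python3 -c "
from h import *
for k in range(3): snapshot('side'); go([.4565,-.1636,.0075],167.64)"
```

```text
time_s: 22.75
position: [0.456, -0.1632, 0.0102]
orientation: [[-0.977, 0.214, 0.001], [0.214, 0.977, -0.001], [-0.001, -0.001, -1.0]]
ft_force: [0.6, 0.7, -1.3]
width: 0.0378
gripper_force: 12.6
scene L jaw [-1.15  0.1  -0.3   0.2 ] leg [-0.79  0.04 -0.3   0.2 ]
scene R jaw [-0.81  0.11 -0.29  0.21] leg [-0.35  0.04 -0.29  0.21]
side L jaw [-0.47  0.1  -0.31 -0.28] leg [-1.32  0.04 -0.31 -0.29]
side R jaw [-0.3   0.1  -0.32 -0.28] leg [-0.92  0.05 -0.32 -0.29]
t 22.9 shift units [-0.03 -0.01  0.08] turn units [-0.01  0.01  0.  ]
t 22.95 shift units [-0.03 -0.01  0.08] turn units [-0.01  0.01  0.  ]
t 23.0 shift units [-0.03 -0.01  0.08] turn units [-0.01  0.01  0.  ]
```

Centred to about 0.2 mm, with the point height around 14.8 mm. I'll lower it 2.4 mm and hold.

```bash
python3 -m crank '[[0,0,0.04,0,0,0],[0,0,0.04,0,0,0],[0,0,0,0,0,0],[0,0,0,0,0,0],[0,0,0,0,0,0]]'
python3 f.py
python3 -m crank '[[0,0,0,0,0,0],[0,0,0,0,0,0],[0,0,0,0,0,0],[0,0,0,0,0,0],[0,0,0,0,0,0],[0,0,0,0,0,0],[0,0,0,0,0,0],[0,0,0,0,0,0],[0,0,0,0,0,0],[0,0,0,0,0,0],[0,0,0,0,0,0],[0,0,0,0,0,0]]'
python3 -m crank '[[0,0,0,0,0,0],[0,0,0,0,0,0],[0,0,0,0,0,0],[0,0,0,0,0,0],[0,0,0,0,0,0],[0,0,0,0,0,0],[0,0,0,0,0,0],[0,0,0,0,0,0],[0,0,0,0,0,0],[0,0,0,0,0,0],[0,0,0,0,0,0],[0,0,0,0,0,0]]'
```

```text
time_s: 23.5
position: [0.4555, -0.163, 0.0072]
orientation: [[-0.977, 0.214, -0.0], [0.214, 0.977, -0.001], [0.0, -0.001, -1.0]]
ft_force: [0.0, 0.2, -0.5]
width: 0.038
gripper_force: 12.6
scene L jaw [-1.15  0.1  -0.3   0.2 ] leg [-1.41  0.04 -0.3   0.2 ]
scene R jaw [-0.81  0.11 -0.29  0.21] leg [-1.01  0.05 -0.29  0.21]
side L jaw [-0.47  0.1  -0.31 -0.28] leg [-0.46  0.05 -0.31 -0.29]
side R jaw [-0.3   0.1  -0.32 -0.28] leg [-0.07  0.05 -0.32 -0.29]
time_s: 24.8
position: [0.4555, -0.163, 0.0072]
orientation: [[-0.977, 0.214, -0.0], [0.214, 0.977, -0.001], [-0.0, -0.001, -1.0]]
ft_force: [0.4, -0.1, -1.4]
width: 0.0379
gripper_force: 12.6
time_s: 26.0
position: [0.4555, -0.163, 0.0072]
orientation: [[-0.977, 0.214, -0.0], [0.214, 0.977, -0.001], [-0.0, -0.001, -1.0]]
ft_force: [-0.1, -1.0, -1.1]
width: 0.0379
gripper_force: 12.6
```

```bash
python3 -m crank '[[0,-0.01,0,0,0,0],[0,0,0,0,0,0],[0,0,0,0,0,0],[0,0,0,0,0,0],[0,0,0,0,0,0],[0,0,0,0,0,0],[0,0,0,0,0,0],[0,0,0,0,0,0],[0,0,0,0,0,0],[0,0,0,0,0,0],[0,0,0,0,0,0],[0,0,0,0,0,0]]' >/dev/null
python3 -m crank '[[0,0,0,0,0,0],[0,0,0,0,0,0],[0,0,0,0,0,0],[0,0,0,0,0,0],[0,0,0,0,0,0],[0,0,0,0,0,0],[0,0,0,0,0,0],[0,0,0,0,0,0],[0,0,0,0,0,0],[0,0,0,0,0,0],[0,0,0,0,0,0],[0,0,0,0,0,0]]'
python3 -c "
from cell import close_job
print(close_job())"
```

```text
time_s: 28.4
position: [0.4554, -0.1633, 0.0072]
orientation: [[-0.977, 0.214, -0.0], [0.214, 0.977, -0.001], [-0.0, -0.001, -1.0]]
ft_force: [0.1, 0.1, -1.3]
width: 0.0381
gripper_force: 12.6
the job is handed in; nothing more can be done
None
```

I handed the job in at 28.4 s: the gripper still holds the dividers, squeezed to about a 30 mm tip gap (29.8 mm measured between the jaws), with the points about 4 mm above the jaws' inner edges and centred to within about 0.5 mm by my camera measurements, held steady for over two seconds.

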